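Weigh the tea-light tier and restack it

ROBOT

A 6-joint arm with a two-finger parallel gripper is mounted at the origin on the work surface. World frame = base frame: x ahead of the robot, y to its left, z up, the work surface at z = 0. Lengths are in m, angles in degrees, forces in N, time in s.
With the tool pointing down it reaches from about 0.325 to 0.85 m from the base axis. Payload 15.5 kg.
Tool frame: the origin (TCP) lies midway between the tips of the shut fingers; the grasp point (between the pads) lies 19 mm behind it; y points along the fingers, x is the direction in which the jaws open and shut, and the axes are right-handed (so a half turn about y gives the same grasp; the last joint's range is limited). The gripper opens to 91 mm and grips with 3 to 60 N. Pads are 32 mm wide; open, the fingers measure 118 mm over their backs; the gripper's body (76 mm by 178 mm) begins 60 mm behind the grasp point.
Start: joints at [-74.628, 28.281, 77.091, -0, 74.628, -5.472], TCP at [0.222, -0.584, 0.181] pointing down, gripper open.
Joint ranges: [-166.48, 166.48], [-47.26, 123.95], [12.59, 153.08], [-70.14, 250.14], [6.76, 159.57], [-176.63, 176.63]. Speed limits (degrees/s): [108.29, 108.29, 147.25, 172.46, 172.46, 172.46].

INTERFACE

Orientations are given as a 3x3 rotation matrix whose columns are the frame's x, y, z axes.
In Python, from bench import ctrl gives the robot as it stands. The module is installed in compiled form; this text tells all that it offers. Calls block until the motion is done:
- ctrl.goto(position, orientation): joint-space move of the TCP to a pose.
- ctrl.move_l(position, vel=0.15, ori=None, contact_N=None): straight line of the TCP; ori=None keeps the orientation; vel is the mean speed in m/s. With contact_N (N) it stops when the force on the tool has changed by that much, and returns True; else False.
- ctrl.movej(angles): joint-space move.
- ctrl.command_gripper(opening): opening from 0.0 (shut) to 1.0 (fully open); the grip force is fixed at half the most; returns when the fingers have stopped.
- ctrl.sleep(seconds).
- ctrl.ik(position, orientation): joint angles nearest the present ones, or None.
- ctrl.read_camera(name): name is "scene" or "top"; returns the picture (480x640x3 uint8, blue, green, red); there is no depth.
- ctrl.camera_params(name): a dict with "fx", "fy", "cx", "cy" (pixels), "D" ([k1, k2, p1, p2, k3] as OpenCV has them; the pictures are not rectified), "pose" (4x4, takes a point from camera to world coordinates). Camera axes: x right, y up, looking along -z (the intrinsics and any distortion apply to the point x, -y, -z); pixel columns grow to the right and rows downward; lengths in m; the calibration is good to about 2 mm. A picture is of the moment at which its call begins. camera_params takes no time and is no camera call.
A pose or a line that the arm cannot do raises ctrl.MotionError and nothing moves.
- ctrl.sign_off(): hands the job in, once; it reports no verdict.
Readings, each from a call of its own:
- ctrl.current_t(): time.
- ctrl.current_q(): joint angles.
- ctrl.current_dq(): joint speeds.
- ctrl.current_effort(): joint torques, N m.
- ctrl.current_tool_pos(): TCP position.
- ctrl.current_eef_rot(): TCP orientation.
- ctrl.current_contact_force(): force on the tool from outside, world axes, zero at the start.
- ctrl.current_wrist_torque(): the same for the moment, N m.
- ctrl.current_grip_width(): opening from 0.0 (shut) to 1.0 (fully open).
Only numpy, scipy, OpenCV 4.12 (cv2) and the standard library are available. Lean on these libraries where they do the work, as an engineer would, in place of code of your own. Each camera call takes 0.05 s, during which the arm holds its last target. There are 200 camera calls.

TASK

The round top tier of the tea-light stack stands on the shelf board with a sprung hand scale clipped to its bail. Take the scale by its handle and lift until the tier hangs on the spring just clear of the board, by no more than a couple of centimetres, and keep it still there for at least a second so that the weight can be read. Then set the tier gently back on the stack, its foot dropped fully down into the round hole of the sliding seat plate and standing level, and let go; do not press hard on the stack, and leave the votive and the balloon pump where they are.

Things in the scene. Friction and masses are not known exactly. Their poses are not given: they have to be found in the camera images.
- tier: The load: round aluminium dish, 104 mm across, with four tea lights, on a round foot 50 mm across, 18 mm high (1.5 mm chamfer below). Origin: centre of the foot's underside; z up. A flat hand scale stands clipped rigidly above it on a steel bail along the tier's x; it cannot swing or turn, only slide up along z on its spring. Tier weighs an unknown 2.5 to 6.5 N, plus 1.2 N for the scale.
- scale_grip (a point): Centre of the scale's handle at its top: a bar 86 mm long (tier's x), 16 mm thick (tier's y), 18 mm high; the flat scale body below (46 mm wide, 70 mm high) is also 16 mm thick. With the spring slack it is 171 mm above the tier's origin; the spring draws out 8.3 mm per newton of the tier's weight (120 N/m), at most 85 mm, and returns by itself.
- stack: The two lower tiers, fixed: aluminium, 100 mm (its x) by 170 mm (its y), 44 mm high, origin at the centre of the underside. On top lies a white seat plate, described at stack_top.
- votive: Bystander: smoked glass votive, 72 mm across, 70 mm high, origin at the centre of its underside. To be left alone.
- pump: Bystander: orange plastic balloon pump lying on the board, about 210 mm long (its x), 62 mm wide, 48 mm high, origin on the board below its middle. To be left alone.
- stack_top (a point): Middle of the stack's top (44 mm up), axes as the stack's. On it lies the seat plate, 90 x 140 x 14 mm, with a 54 mm round hole right through; a foot in the hole stands at this height. The plate slides stiffly (5 N), only along y; its hole's centre was left at x = 0 and somewhere from y = +6 to +40 mm from here (stops at 0 and +44). Its place is not measured: see or feel it.

How it is judged:
By the outcome, as a careful person would: the job done as asked, in the order asked, and still so for the second after the job is handed in, with the robot touching nothing.
It also fails if it takes over 53 s, if anything falls off the work surface, if the arm or the gripper's body presses on something with over 40 N, if the wrist force passes 120 N, or if a joint passes its speed limit or range.

## Working session

There is one attempt and no reset: what is moved stays moved. The work goes in short steps, each a Python script; the robot and the scene stay as the last script left them, time stands still between calls to the robot, and variables do not carry over. Pictures are saved under pics/ and viewed, about 8 in all and at most 12, crops included, and the job is handed in when it is done.

```bash
mkdir -p pics
cat > h.py <<'E'
import numpy as np, cv2
from bench import ctrl
def snap(n,f):
    im=ctrl.read_camera(n); cv2.imwrite('pics/'+f,im); return im
def ray(n,uv):
    p=ctrl.camera_params(n); K=np.array([[p['fx'],0,p['cx']],[0,p['fy'],p['cy']],[0,0,1]])
    T=np.array(p['pose']); x=cv2.undistortPoints(np.array(uv,float).reshape(-1,1,2),K,np.array(p['D']))[:,0]
    d=np.c_[x[:,0],-x[:,1],-np.ones(len(x))]@T[:3,:3].T
    return T[:3,3],d
def onz(n,uv,z):
    o,d=ray(n,uv); return o+d*((z-o[2])/d[:,2])[:,None]
def proj(n,P):
    p=ctrl.camera_params(n); K=np.array([[p['fx'],0,p['cx']],[0,p['fy'],p['cy']],[0,0,1]])
    T=np.array(p['pose']); c=(np.array(P,float).reshape(-1,3)-T[:3,3])@T[:3,:3]; c=c*[1,-1,-1]
    return cv2.projectPoints(c,np.zeros(3),np.zeros(3),K,np.array(p['D']))[0][:,0]
E
python3 - <<'E'
from h import *
np.set_printoptions(precision=3,suppress=True)
for n in('scene','top'):
    snap(n,n+'0.png'); p=ctrl.camera_params(n); print(n,p['fx'],p['cx'],p['cy'],p['D'],p['pose'])
print(ctrl.current_eef_rot(),ctrl.current_t())
E
```

```text
scene 494.97768368630915 320.44215147789004 242.95855931905223 [0.005 0.    0.    0.    0.   ] [[ 0.587 -0.496  0.64   1.307]
 [ 0.81   0.35  -0.471 -0.604]
 [ 0.009  0.795  0.607  0.882]
 [ 0.     0.     0.     1.   ]]
top 614.4001679262158 322.4615882381238 231.00194580028662 [-0.091  0.     0.     0.     0.   ] [[ 0.024  0.996 -0.083  0.394]
 [-1.     0.024  0.002 -0.003]
 [ 0.004  0.083  0.997  1.579]
 [ 0.     0.     0.     1.   ]]
[[ 0.356 -0.     0.935]
 [-0.935  0.001  0.356]
 [-0.001 -1.     0.   ]] 0.1
```

View pics/scene0.png

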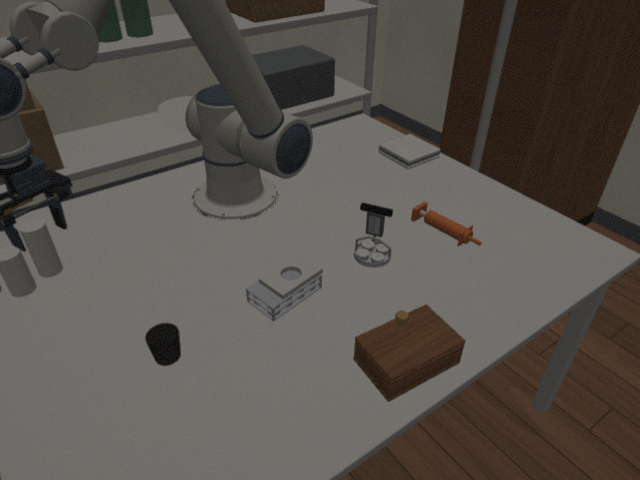

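View pics/top0.png

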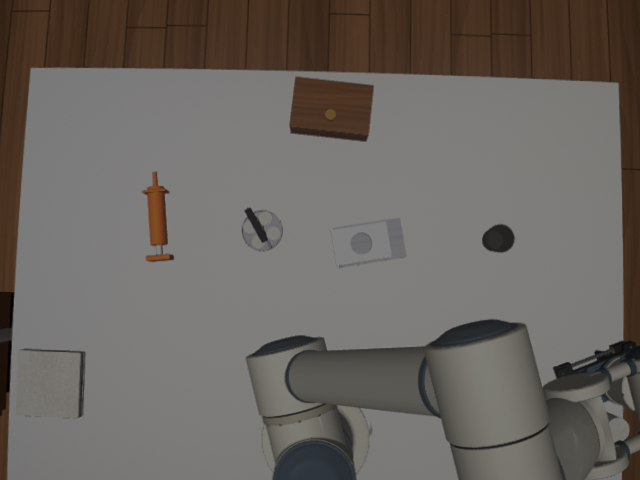

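The scene view shows the tier with its scale at (373,250) and the stack at (285,290). In the top view the tier is at (262,230), the stack at (368,242) with its hole at (361,243), the votive at (498,238) and the pump at (157,218). Next I'll zoom in.

Run:
```python
from h import *
t=cv2.imread('pics/top0.png'); s=cv2.imread('pics/scene0.png')
def c(im,x,y): return cv2.convertScaleAbs(cv2.resize(im[y:y+75,x:x+100],(400,300),interpolation=cv2.INTER_CUBIC),alpha=1.4)
cv2.imwrite('pics/m1.png',np.vstack([np.hstack([c(t,215,195),c(t,320,205)]),np.hstack([c(s,325,198),c(s,235,248)])]))
```

```text
(no output)
```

View pics/m1.png

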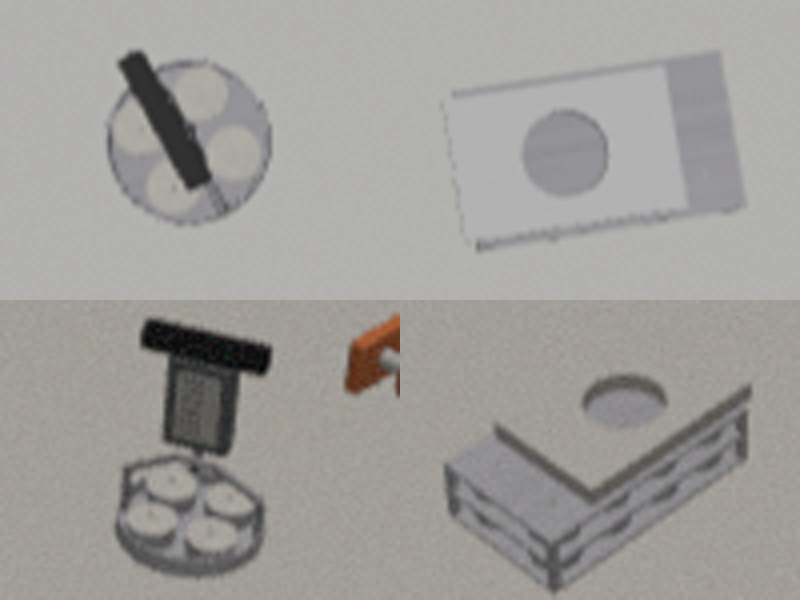

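The crops show all of it clearly. In the top view the dark handle bar runs over the dish, the hole is visible, and the bare stack strip is on the right, so stack +y points left (world +y).

```bash
cat > det.py <<'E'
from h import *
np.set_printoptions(precision=4,suppress=True)
S=6
def up(im,x0,y0,w,h):
    g=cv2.GaussianBlur(cv2.cvtColor(im,cv2.COLOR_BGR2GRAY)[y0:y0+h,x0:x0+w],(0,0),.7); return cv2.resize(g,None,fx=S,fy=S,interpolation=cv2.INTER_CUBIC)
def back(p,x0,y0): return (np.array(p,float)+.5)/S-.5+[x0,y0]
def blobs(m,x0,y0,amin):
    cs=cv2.findContours(m.astype(np.uint8),cv2.RETR_LIST,cv2.CHAIN_APPROX_NONE)[0]
    return sorted([back(c[:,0],x0,y0) for c in cs if cv2.contourArea(c)>amin*S*S],key=lambda c:-cv2.contourArea(c.astype(np.float32)))
def cen(c): m=cv2.moments(c.astype(np.float32)); return np.array([m['m10'],m['m01']])/m['m00']
E
python3 - <<'E'
from det import *
t=cv2.imread('pics/top0.png'); s=cv2.imread('pics/scene0.png')
# handle
h=blobs(up(t,215,195,100,75)<85,215,195,100)[0]; r=cv2.minAreaRect(h.astype(np.float32)); print('top handle',r,cen(h))
W=onz('top',h,.18); rw=cv2.minAreaRect(W[:,:2].astype(np.float32)*1000); print('world@.18',rw)
g=up(s,325,198,100,75); m=blobs(g<45,325,198,50); print([ (cv2.contourArea(c.astype(np.float32)),cen(c),cv2.minAreaRect(c.astype(np.float32))) for c in m])
# dish
g=up(t,215,195,100,75); bg=np.median(g); print('bg',bg)
d=blobs(cv2.morphologyEx((g<bg-12).astype(np.uint8),cv2.MORPH_CLOSE,np.ones((15,15))),215,195,300)[0]
# stack/hole
g=up(t,320,205,100,75); print('levels',g[38*S,40*S],g[38*S,75*S],g[38*S,25*S],np.median(g))
for c in blobs(g<(int(g[38*S,40*S])+int(g[38*S,25*S]))/2,320,205,60):
    w=onz('top',c,.051)[:,:2]*1000; print('blob',cen(c),cv2.minAreaRect(w.astype(np.float32)), cv2.fitEllipse(w.astype(np.float32)))
E
```

```text
top handle ((256.7450866699219, 224.85293579101562), (39.27318572998047, 10.00407600402832), 59.03623580932617) [256.3737 224.9161]
world@.18 ((521.9506225585938, 145.71832275390625), (90.59568786621094, 22.852869033813477), 32.707435607910156)
[(323.1389584012795, array([376.2837, 213.2662]), ((373.52947998046875, 219.54913330078125), (32.055145263671875, 28.255395889282227), 14.035625457763672))]
bg 126.0
levels 103 107 127 126.0
blob [389.8273 242.4871] ((496.29779052734375, -122.47599792480469), (101.96621704101562, 171.39463806152344), 10.281152725219727) ((530.625732421875, 46.25981140136719), (181.0051727294922, 513.0968017578125), 173.76048278808594)
blob [361.1157 242.7936] ((495.43218994140625, -101.87480163574219), (54.55855941772461, 54.12041473388672), 1.3751733303070068) ((495.1493225097656, -102.35765838623047), (54.02944564819336, 54.7700080871582), 53.333213806152344)
```

Run:
```python
from det import *
t=cv2.imread('pics/top0.png'); s=cv2.imread('pics/scene0.png')
g=up(t,215,195,100,75)
for th in(60,80):
    h=blobs(g<th,215,195,60)[0]; W=onz('top',h,.171); print('top handle',th,cv2.minAreaRect(W[:,:2].astype(np.float32)*1000))
ct=cv2.minAreaRect(h.astype(np.float32))[0]
dk=blobs(g<118,215,195,300)[0]; (c,r)=cv2.minEnclosingCircle(cv2.convexHull(dk.astype(np.float32)))
mk=np.array([p for p in dk if p[0]>252 or p[1]>230]); e=cv2.fitEllipse(cv2.convexHull(mk.astype(np.float32)))
print('dish ellipse px',e)
for z in(.018,.03): print('dish ctr',onz('top',[e[0]],z), 'diam',np.ptp(onz('top',[[e[0][0]-e[1][0]/2,e[0][1]],[e[0][0]+e[1][0]/2,e[0][1]]],z)[:,1]))
gs=up(s,325,198,100,75)
for th in(20,28,35):
    for c in blobs(gs<th,325,198,30)[:1]: print('scene',th,cen(c),cv2.minAreaRect(c.astype(np.float32)))
# predicted handle centre in scene from top
P=onz('top',[ct],.171); print('P',P,'-> scene',proj('scene',P))
a=np.radians(32.7); u=np.array([np.cos(a),np.sin(a),0])*.043
print('ends scene',proj('scene',[P[0]+u,P[0]-u]))
# hole cross-check in scene
H=[[.4951,-.1024,.058]]; print('hole->scene',proj('scene',H))
```

```text
top handle 60 ((523.6664428710938, 147.43634033203125), (85.79025268554688, 18.809680938720703), 31.87685775756836)
top handle 80 ((523.2770385742188, 146.9879150390625), (89.45085144042969, 22.1401309967041), 32.50679016113281)
dish ellipse px ((261.5203857421875, 229.909423828125), (42.10616683959961, 43.651302337646484), 142.53219604492188)
dish ctr [[0.524  0.1502 0.018 ]] diam 0.10757994218422613
dish ctr [[0.523 0.149 0.03 ]] diam 0.10675309169391117
scene 20 [376.2493 209.6398] ((376.0647888183594, 209.7217254638672), (30.43227195739746, 5.917010307312012), 13.109164237976074)
scene 28 [376.1407 209.6575] ((376.00933837890625, 209.79388427734375), (31.00626564025879, 6.778887748718262), 13.284843444824219)
scene 35 [376.1097 209.7423] ((375.9337463378906, 210.0306396484375), (31.46355628967285, 7.6755170822143555), 13.284912109375)
P [[0.5232 0.1469 0.171 ]] -> scene [[374.8695 209.4067]]
ends scene [[390.9415 212.8918]
 [359.1018 205.9871]]
hole->scene [[289.759  272.8876]]
```

```bash
cat >> h.py <<'E'
def R(adeg):  # tool x along tier y (up to sign), tool y down
    a=np.radians(adeg); x=np.array([-np.sin(a),np.cos(a),0]); y=np.array([0,0,-1.]); return np.c_[x,y,np.cross(x,y)]
E
python3 - <<'E'
from h import *
np.set_printoptions(precision=3,suppress=True)
p=[.5232,.1475,.25]
q1=ctrl.ik(p,R(32.4)); q2=ctrl.ik(p,R(212.4)); print(q1,q2,ctrl.current_q())
Rm=R(32.4)if abs(q1[5])<abs(q2[5]) else R(212.4)
ctrl.goto(p,Rm); print(ctrl.current_t(),ctrl.current_contact_force())
print(ctrl.move_l([.5232,.1475,.154],vel=.1,contact_N=3)); print(ctrl.current_t(),ctrl.current_tool_pos(),ctrl.current_contact_force())
a=snap('scene','a_s.png');b=snap('top','a_t.png')
cv2.imwrite('pics/m2.png',np.hstack([cv2.resize(a[130:330,300:450],(450,600)),cv2.resize(b[160:260,220:280],(350,583)).__getitem__(slice(0,583)) if 0 else cv2.resize(b[140:340,200:316],(348,600))]))
E
```

```text
[   9.45    18.065   82.811    0.      79.123 -112.95 ] [ 9.45  18.065 82.811 -0.    79.123 67.05 ] [-74.629  28.311  77.123   0.001  74.627  -5.471]
2.9 [-0.603  0.48  -0.781]
False
4.0083 [0.524 0.148 0.155] [ 0.681  0.197 -0.247]
```

View pics/m2.png

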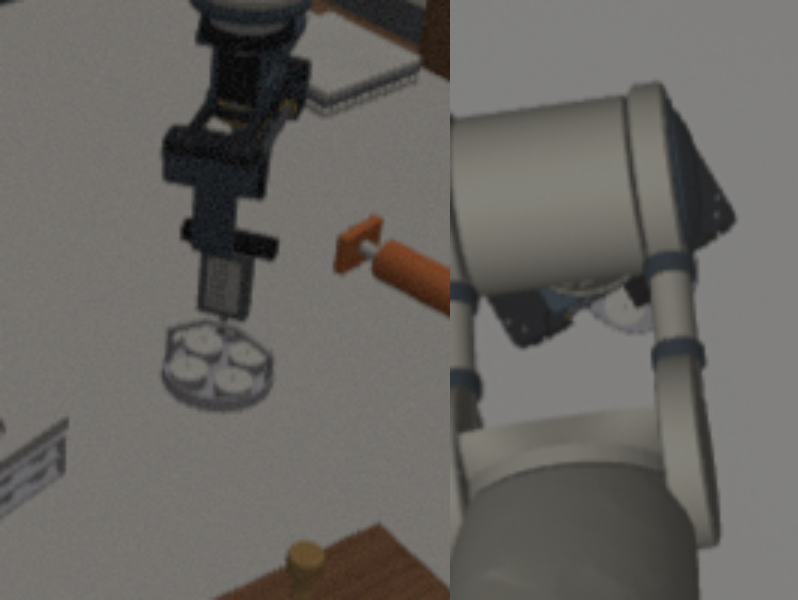

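The jaws straddle the bar: the near finger shows in front of the handle at about crop (215,220). The arm hides the tier in the top view. Next I close the gripper and lift in small steps, reading the force.

```bash
cat >> h.py <<'E'
def F(n=8):
    a=[]
    for _ in range(n): a.append(ctrl.current_contact_force()); ctrl.sleep(.01)
    return np.mean(a,0)
E
python3 - <<'E'
from h import *
np.set_printoptions(precision=3,suppress=True)
f0=F(15); ctrl.command_gripper(0.0); print('w',ctrl.current_grip_width()*91,ctrl.current_t(),f0,F())
snap('scene','b_s.png')
p=np.array(ctrl.current_tool_pos()); p0=p.copy(); last=[]
for i in range(1,9):
    ctrl.move_l(p0+[0,0,.0045*i],vel=.03); f=F(); last.append(f[2]); print(i,np.array(ctrl.current_tool_pos())-p0,f-f0,ctrl.current_t())
    if i>3 and abs(last[-1]-last[-3])<.35: break
snap('scene','c_s.png')
E
```

```text
w 0.5566159572445879 5.6 [-0.035 -0.064  0.006] [-0.11  -0.046  0.012]
1 [0.    0.    0.005] [ 0.28  -0.079  0.268] 6.0833
2 [0.    0.    0.009] [ 0.308 -0.15  -0.239] 6.45
3 [0.    0.    0.014] [0.196 0.031 0.019] 6.8167
4 [0.    0.    0.018] [ 0.192  0.03  -0.1  ] 7.1833
```

Run:
```python
from h import *
b=cv2.imread('pics/b_s.png');c=cv2.imread('pics/c_s.png')
cv2.imwrite('pics/m3.png',np.hstack([cv2.resize(cv2.convertScaleAbs(i[160:280,330:410],alpha=1.8),(400,600),interpolation=cv2.INTER_CUBIC) for i in(b,c)]))
from bench import ctrl
print(np.round(np.array(ctrl.current_eef_rot()),3),ctrl.current_q(),ctrl.current_grip_width())
```

```text
[[ 0.536 -0.     0.844]
 [-0.844 -0.     0.536]
 [-0.    -1.    -0.   ]] [9.45210149e+00 2.22893603e+01 8.93216644e+01 3.02261999e-04
 6.83930235e+01 6.70505302e+01] 0.0033615057738462734
```

View pics/m3.png

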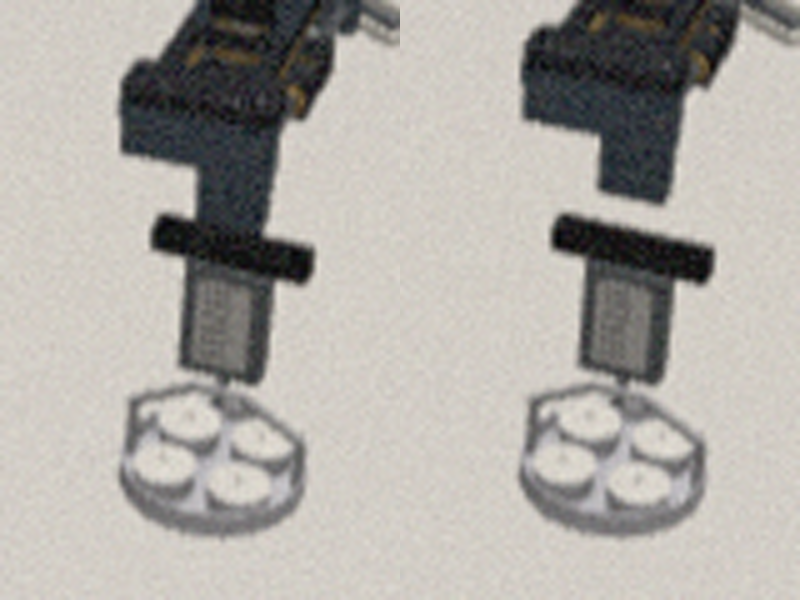

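Run:
```python
from h import *
np.set_printoptions(precision=4,suppress=True)
p=np.array(ctrl.current_tool_pos()); Rm=np.array(ctrl.current_eef_rot()); print(p,'TCP c',proj('scene',p),'b',proj('scene',p-[0,0,.018]))
q=p-[0,0,.018]
print('open fingers a: ',proj('scene',[q+Rm[:,0]*.0455,q-Rm[:,0]*.0455]))
print('handle centre',proj('scene',[[.5232,.1469,.171]]),'bottom foot',proj('scene',[[.5232,.1479,0]]))
# triangulate handle
o1,d1=ray('top',[[256.6,224.9]]);o2,d2=ray('scene',[[376.1,209.7]])
A=np.c_[d1[0],-d2[0]]; s=np.linalg.lstsq(A,o2-o1,rcond=None)[0]; print(o1+s[0]*d1[0],o2+s[1]*d2[0])
```

```text
[0.5232 0.1475 0.172 ] TCP c [[375.0691 209.0222]] b [[374.5457 214.7635]]
open fingers a:  [[369.4063 224.0185]
 [379.4254 205.9763]]
handle centre [[374.8699 209.4124]] bottom foot [[370.519  260.1397]]
[0.5227 0.1471 0.1694] [0.5249 0.1498 0.1699]
```

Run:
```python
from h import *
np.set_printoptions(precision=4,suppress=True)
p=np.array([.222,-.584,.181]); x=np.array([.356,-.935,0])*.0455
print(proj('scene',[p+x,p-x,p]),proj('top',[p+x,p-x,p]))
s=cv2.imread('pics/scene0.png')[160:310,0:100]; c=cv2.imread('pics/c_s.png')[130:280,310:410]
cv2.imwrite('pics/m4.png',np.hstack([cv2.resize(cv2.convertScaleAbs(i,alpha=2),(400,600),interpolation=cv2.INTER_CUBIC) for i in(s,c)]))
```

```text
[[ 26.3932 258.4973]
 [ 63.239  238.0769]
 [ 45.3184 248.0101]] [[589.8469 355.9853]
 [553.8568 369.9317]
 [571.9302 362.9516]]
```

View pics/m4.png

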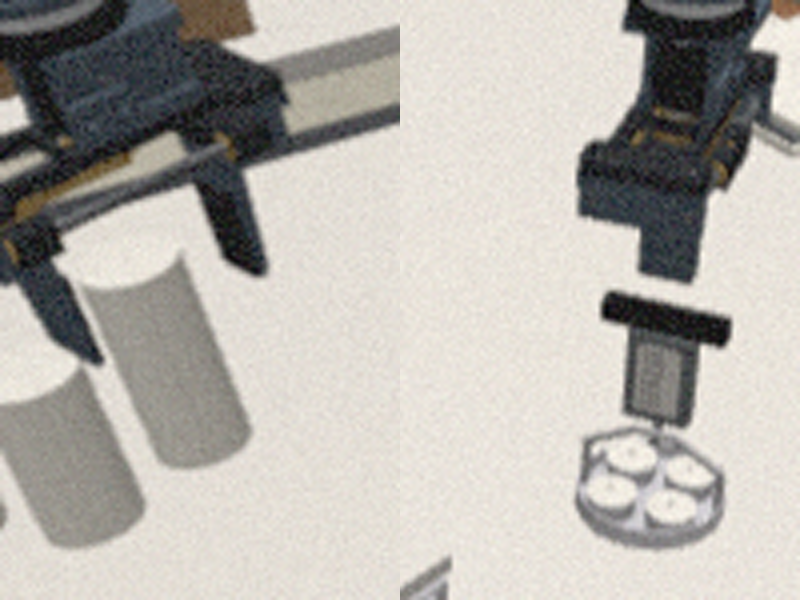

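Picture 5 shows the shut fingertips at (376,199.5). They should project to (375,209), so the real tips are about 28 mm higher than the TCP reading says. The start picture gives the same offset, and the shut jaws stopped just above the bar without touching it. The vertical clearances allow a grasp 28 mm lower whether or not the offset is real, so I'll retry there.

Run:
```python
from h import *
np.set_printoptions(precision=3,suppress=True)
ctrl.command_gripper(1.0); print(ctrl.current_t(),ctrl.current_grip_width())
print(ctrl.move_l([.5232,.1475,.125],vel=.06,contact_N=3)); f0=F(15); print(ctrl.current_t(),ctrl.current_tool_pos(),f0)
ctrl.command_gripper(0.0); print('w',ctrl.current_grip_width()*91,ctrl.current_t(),F())
a=snap('scene','d_s.png')
from det import *
print([cen(c) for c in blobs(up(a,325,198,100,75)<28,325,198,30)[:1]])
```

```text
8.625 1.001960351306203
False
9.6833 [0.523 0.148 0.125] [-0.078 -0.064  0.036]
w 15.588010139915594 10.8167 [-0.984  0.253  0.623]
[array([385.1436, 211.3711])]
```

Run:
```python
from h import *
np.set_printoptions(precision=3,suppress=True)
p0=np.array(ctrl.current_tool_pos()); f0=F(); last=[]
for i in range(1,16):
    ctrl.move_l(p0+[0,0,.006*i],vel=.06); f=F(5); last.append(f[2]); print(i,(np.array(ctrl.current_tool_pos())-p0)[2],f-f0,round(ctrl.current_t(),2))
    if i>3 and last[-1]-last[-2]>-.3 and abs(last[0]-last[-1])>2: break
snap('scene','e_s.png')
```

```text
1 0.0061521515305857505 [ 0.377 -0.593 -2.681] 11.29
2 0.012176156199813284 [ 0.705 -0.202 -3.476] 11.58
3 0.018150757335647652 [ 1.013 -0.598 -4.007] 11.88
4 0.024154531310935937 [ 0.969 -0.402 -4.844] 12.17
5 0.03016399550156025 [ 0.946 -0.64  -5.594] 12.46
6 0.03616905402546207 [ 1.785 -0.498 -6.334] 12.75
7 0.0421616467552345 [ 1.525 -0.575 -6.781] 13.04
8 0.04821562131640285 [ 1.241 -0.601 -7.114] 13.33
9 0.05423192597397415 [ 1.253 -0.54  -7.194] 13.62
```

Run:
```python
from h import *
np.set_printoptions(precision=3,suppress=True)
ctrl.sleep(1.4); f=F(10); print(f,ctrl.current_t())
e=snap('scene','f_s.png'); d=cv2.imread('pics/d_s.png')
def tr(im): # template track of dish
    T=cv2.GaussianBlur(cv2.cvtColor(d,6),(0,0),.8)[240:268,352:394]; r=cv2.matchTemplate(cv2.GaussianBlur(cv2.cvtColor(im,6),(0,0),.8),T,cv2.TM_CCOEFF_NORMED)
    _,m,_,l=cv2.minMaxLoc(r); return l,m
print(tr(e),tr(cv2.imread('pics/e_s.png')),tr(cv2.imread('pics/c_s.png')))
P=np.array([.5235,.149,.02]); print(proj('scene',[P,P+[0,0,.01]]))
cv2.imwrite('pics/m5.png',np.hstack([cv2.resize(cv2.convertScaleAbs(i[150:300,320:420],alpha=1.8),(400,600),interpolation=cv2.INTER_CUBIC) for i in(d,e)]))
```

```text
[ 0.009 -0.129 -6.309] 15.1583
((352, 237), 0.9847031831741333) ((353, 237), 0.9561503529548645) ((352, 240), 0.9912553429603577)
[[371.396 254.5  ]
 [371.655 251.688]]
```

View pics/m5.png

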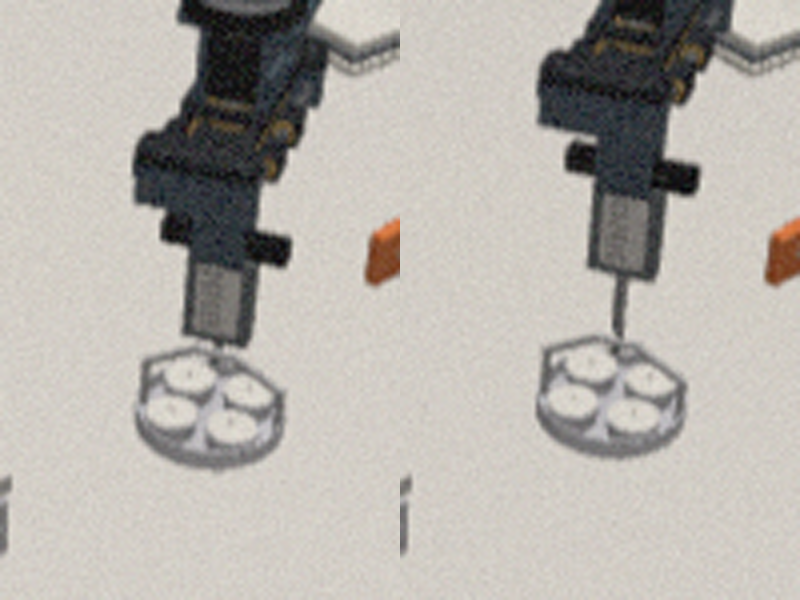

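The tier hangs about 11 mm clear (dish up 3 px), with the spring rod drawn out. It has been held for over 1.4 s at a total of 6.3 N, so the tier weighs about 5.1 N. Next I carry it to the hole and feel my way down.

Run:
```python
from h import *
np.set_printoptions(precision=3,suppress=True)
x,y=.4949,-.1029
p=np.array(ctrl.current_tool_pos())
ctrl.move_l([p[0],p[1],.245],vel=.12); ctrl.move_l([x,y,.245],vel=.15); ctrl.move_l([x,y,.232],vel=.06); ctrl.sleep(.3)
f0=F(10); print(f0,ctrl.current_t()); g=snap('scene','g_s.png')
for z in np.arange(.229,.205,-.003):
    ctrl.move_l([x,y,z],vel=.04); f=F(5); print(round(ctrl.current_tool_pos()[2],4),f-f0,round(ctrl.current_t(),2))
    if f[2]-f0[2]>1.0: break
h=snap('scene','h_s.png')
cv2.imwrite('pics/m6.png',np.hstack([cv2.resize(cv2.convertScaleAbs(i[190:340,230:330],alpha=1.8),(400,600),interpolation=cv2.INTER_CUBIC) for i in(g,h)]))
```

```text
[-0.11   0.072 -6.254] 18.4917
0.2288 [ 0.023  0.054 -0.411] 18.83
0.2259 [ 0.144 -0.333 -0.398] 19.12
0.2229 [ 0.033 -0.507 -0.389] 19.42
0.2199 [0.244 0.051 0.035] 19.71
0.2169 [-0.05  -0.362 -0.302] 20.0
0.2139 [ 0.392  0.052 -0.486] 20.29
0.2109 [ 0.024 -0.277  0.054] 20.58
0.2079 [-0.01  -0.346  0.608] 20.88
0.2049 [ 0.024 -0.157  1.31 ] 21.17
```

View pics/m6.png

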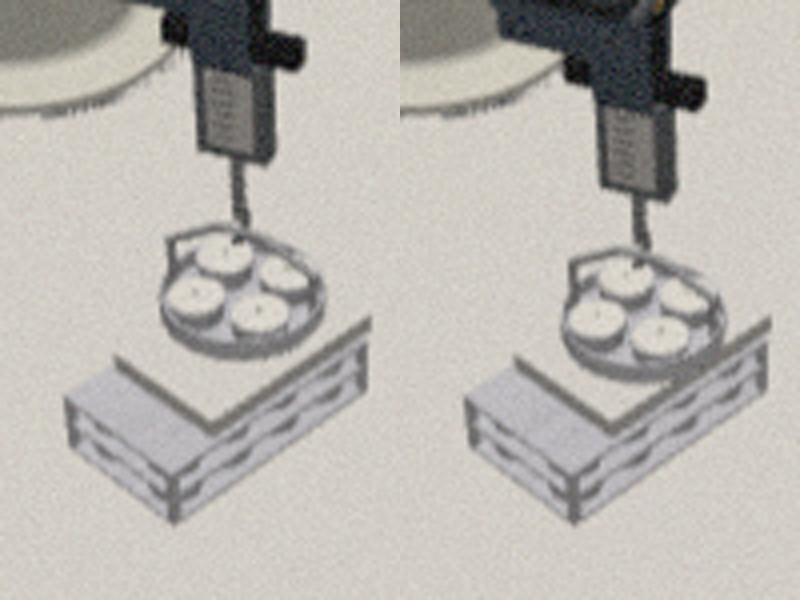

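Contact starts at TCP z = 0.2115, so the foot's underside is at about 0.0435 m. That is the hole floor (0.044) and not the plate top (0.058), and the picture also shows the dish sitting low and level on the plate. I lower until the spring is slack, release and retreat.

Run:
```python
from h import *
np.set_printoptions(precision=3,suppress=True)
x,y=.4949,-.1029
for z in(.195,.185,.178,.173,.1705):
    ctrl.move_l([x,y,z],vel=.04); f=F(5); print(z,f,round(ctrl.current_t(),2))
    if f[2]>1.5: break
ctrl.command_gripper(1.0); ctrl.sleep(.2); print(F(),ctrl.current_grip_width(),ctrl.current_t())
ctrl.move_l([x,y,.27],vel=.08)
ctrl.goto([.45,.22,.33],R(212.4)); ctrl.sleep(.3); print(ctrl.current_t(),F())
s=snap('scene','i_s.png'); t=snap('top','i_t.png')
cv2.imwrite('pics/m7.png',np.hstack([cv2.resize(cv2.convertScaleAbs(i,alpha=1.8),(400,600),interpolation=cv2.INTER_CUBIC) for i in(s[190:340,230:330],t[165:315,315:415])]))
from det import *
g=up(t,320,205,100,75)
h=blobs(g<60,320,205,60)[0]; W=onz('top',h,.171+.044); r=cv2.minAreaRect(W[:,:2].astype(np.float32)*1000); print('handle@.215',r)
c=(np.array(r[0])/1000).tolist(); print('pred scene if seated',proj('scene',[c+[.215]]),'if on plate',proj('scene',[c+[.229]]))
m=blobs(up(s,230,180,110,110)<28,230,180,30)[:1]; print([cen(k) for k in m])
```

```text
0.195 [-0.008  0.39  -4.465] 21.66
0.185 [ 0.072  0.018 -3.318] 22.1
0.178 [ 0.033  0.335 -2.198] 22.47
0.173 [ 0.104  0.25  -2.48 ] 22.78
0.1705 [-0.27   0.288 -1.144] 23.07
[-0.012  0.024  0.23 ] 0.9976940922090862 24.5417
27.4917 [-0.08  -0.057 -0.252]
handle@.215 ((492.7717590332031, -98.70342254638672), (84.80638885498047, 23.794584274291992), 32.37712478637695)
pred scene if seated [[288.6364 221.1776]] if on plate [[288.4573 216.2532]]
[array([288.7429, 222.7587])]
```

View pics/m7.png

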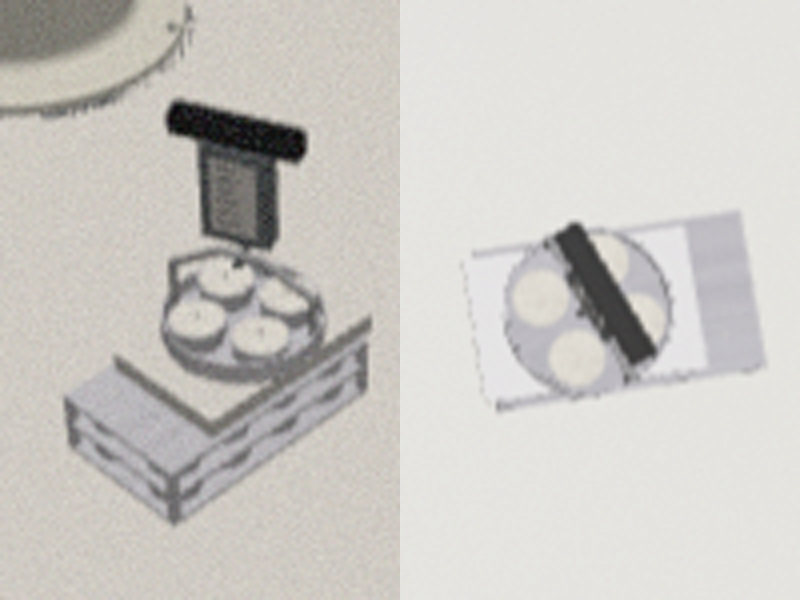

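The tier stands level in the hole. The handle is at scene row 222.8, against 221.2 expected if seated and 216.3 if standing on the plate. The robot is clear, so I hand in.

```bash
python3 -c "
from bench import ctrl
print(ctrl.current_t()); ctrl.sign_off()"
```

```text
27.6583
the job is handed in; nothing more can be done
```

The tier was weighed, set back on the stack with its foot in the seat plate's hole, and released. I handed the job in at 27.7 s.

- **First grasp failed:** the real fingertips sit about 28 mm higher than the TCP reading says, so the jaws shut in the air just above the handle without touching it. I saw this in the pictures, went 28 mm lower and gripped the handle at 15.6 mm.
- **Weighing:** the lift force levelled off at 6.3 N in total, which makes the tier about 5.1 N. It hung about 11 mm clear of the board, by camera and by spring stretch, and was held still for about 1.5 s.
- **Placing:** the force only began to drop when the foot was at about 43.5 mm, which matches the hole floor (44 mm) and not the plate top (58 mm). No force reading while setting it down showed the tool pressing on the stack; the spring was nearly slack when I let go.
- **Last checks:** the pictures show the tier level in the plate and the gripper well clear. The handle sat at image row 222.8, against 221.2 expected if seated and 216.3 if standing on the plate. The 1.6 px gap is of the size of the calibration error.
- **Not checked:** I never moved near the votive or the pump, but I did not measure their positions again at the end.

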